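# Hang a tool hanger on the latching bench rail

## Robot

A 7-joint arm with a two-finger parallel gripper is mounted at the origin on the work surface. World frame = base frame: x ahead of the robot, y to its left, z up, the work surface at z = 0. Lengths are in m, angles in rad, forces in N, time in s.
With the tool pointing down it reaches from about 0.425 to 0.925 m from the base axis. Payload 6.8 kg.
Tool frame: the origin (TCP) lies at the very end of the fingers, on their centre line; the grasp point (between the pads) lies 19 mm behind it; z points along the fingers, y is the line along which they close (so a half turn about z gives the same grasp; the last joint's range is limited). The gripper opens to 85 mm and grips with 20 to 120 N. Pads are 22 mm wide; open, the fingers measure 114 mm over their backs; the gripper's body (76 mm by 85 mm) begins 54 mm behind the grasp point. The pads swing forward as they close: fully open they stand 13 mm farther back than shut.
Start: joints at [1.053, 0.477, 0.022, 1.555, -0.011, 1.109, -0.083], TCP at [0.269, -0.619, 0.231] pointing down, gripper open.
Joint ranges: [-2.96, 2.96], [-0.34, 2.1], [-1.41, 1.46], [0.24, 2.44], [-1.37, 4.51], [0.17, 1.92], [-2.96, 2.96]. Speed limits (rad/s): [2.39, 2.39, 3.14, 3.14, 3.14, 3.14, 3.14].

## Interface

Orientations are given as a rotation vector (axis times angle).
In Python, from station import r gives the robot as it stands.
- The arm moves only by the shell command python3 -m creep 'ROWS'. ROWS is JSON, a list of rows, each a list of 3 entries, a list of its own where there are three numbers: the opening, from 0 (shut) to 1 (fully open), then the shift along the tool's x, y, z in cm, then the turn, a rotation vector about the tool's x, y, z in degrees. In form: [[grip, [dx, dy, dz], [ax, ay, az]], ...]. A call has 1 to 12 rows; each row is the pose to reach, as a shift and turn from the pose commanded when the call began, along the tool's axes at that moment; what a row does not reach only later rows make up. A row lasts 1/10 s, in which the tool goes at most 50 mm and 8.59 degrees, less where a joint would pass 70% of its speed; a pose out of reach is approached as far as the arm can. A call with a gripper value outside its range is refused whole. The fingers move at their own pace and stop on an object; the grip force is fixed at half the most. Time passes only in rows, so rows that repeat a pose let the fingers close. It gives the time, the measured TCP pose, the force, the opening and the grip force at its end, in the units of the state.
- r.state(): the state, without advancing time (a new reading comes with each control period).
- r.grab_frame(name): name is "side" or "top" or "wrist"; returns a dict with "img" (384x512x3 uint8, red, green, blue), "fx", "fy", "cx", "cy" (pixels), "pose" (4x4, takes a point from camera to world coordinates); the wrist camera has in their place "hand_eye" (4x4, takes a point from camera to tool coordinates, whose origin is the TCP and whose axes are the flange's). Camera axes: x right, y up, looking along -z (the intrinsics and any distortion apply to the point x, -y, -z); pixel columns grow to the right and rows downward; lengths in m; the calibration is good to about 2 mm. A picture is of the moment at which its call begins: read the wrist's pose just before it. There is no depth.
- r.job_done(): hands the job in; it is judged then, once.
The state is a dict: "time_s": time; "joints": joint angles; "dq": joint speeds; "joint_efforts": joint torques, N m; "position": TCP position; "eef_rot": TCP orientation; "force": force on the tool from outside, world axes, zero at the start; "wrist_torque": the same for the moment, N m; "opening": opening from 0.0 (shut) to 1.0 (fully open); "finger_force": force on a finger pad.
Only numpy, scipy, OpenCV 4.12 (cv2) and the standard library are available. Lean on these libraries where they do the work, as an engineer would, in place of code of your own. Each camera call takes 0.05 s, during which the arm holds its last target. There are 200 camera calls.

## Task

Hang the orange-gripped hanger on the bench rail: feed its white shoe into the track's open end and slide it along, under the red-knobbed spring latch, until the bolt has dropped behind it and it is caught at the end stop; leave it hanging there. The track's height and the stop's place have been reset by the last user, so go by feel and do not force it: never press the hanger on the rail, the latch or the stop with more than 20 N. Leave the blue hanger and the other things on the bench where they are.

Things in the scene. Friction and masses are not known exactly. Their poses are not given: they have to be found in the camera images.
- hanger: The orange-gripped hanger: a hook of 6 mm steel strap, 40 mm wide, 125 mm tall, about 0.3 kg, standing upright on its flat hook floor. Origin: underside, below the finger grip's middle. z up; upright front plate at x = -3 to 3 mm; +x is the side of the white shoe and, below it, of the hook (floor to x = 36 mm, lip 28 mm high); y across the strap. In the rail its axes point as the rail's do.
- hanger_shoe (a point): Centre of the white glide shoe (steel core), at hanger x = 32, y = 0, z = 62 mm. The shoe is 54 mm long (y), 10 mm deep (x), 26 mm high (z); its leading 14 mm, at the -y end, taper to a nose 6 mm deep and 13 mm high; its +y end is square. A flat steel neck (y = -10 to 20 mm, 8 mm high) joins it to the front plate.
- hanger_grip (a point): Centre of the orange finger grip on top of the hanger (hanger x = 0, y = 0, z = 108 mm): a block 22 mm in x, 36 mm wide in y, 34 mm high, its top at z = 125 mm. Meant to be held from above with one finger on each y side.
- spare_hanger: A second hanger of the same shape with a blue grip, standing on the bench; origin as for the orange one. It is to be left alone. The two hangers may have changed sides.
- rail: Hanger rail: two slotted grey stanchions fixed to the bench carry an aluminium C-track in front of them, 262 mm long, 20 mm deep, 36 mm high. Origin: on the bench below the open end. z up; the slot faces -x; the track runs straight and level from the open end (y = 0) to a black cap (y = -262 mm). Channel 12 mm deep (x), 28 mm high: 1 mm of play around the shoe; slot 12 mm high.
- rail_mouth (a point): Centre of the channel in the plane of the open end (rail x = 0, y = 0, z = 140 mm) with the track in the middle of the stanchions' slots. The track is clamped in these slots anywhere from 5 mm lower to 5 mm higher, which this point does not show; across and along, it is true. The shoe goes in here, nose first, along the rail's -y.
- rail_home (a point): Where the shoe's centre is when it touches the end stop inside the channel, with stop and track in their middle settings (rail x = 0, y = -200, z = 140 mm). The stop, with the latch, is clamped to the track anywhere from 12 mm nearer to 12 mm farther from the open end, which this point does not show; height as for rail_mouth. Its axes are the rail's.
- latch_lift (a joint): Lift in m of the red-knobbed spring bolt on the track's roof (knob top about 187 mm above the bench). 0 = down, 5 mm into the channel. Its slope faces the open end: an arriving shoe lifts it by 4 to 6 mm, with a push of some 3 to 8 N, and slides on under it; when the shoe's tail is past, the bolt drops to 0 behind it, leaving 2.5 mm of play to the stop.
- torque_driver: Bystander: orange-handled screwdriver lying on the bench, 150 mm long.
- terminal_cover: Bystander: small orange plastic terminal cover, 62 x 40 x 20 mm.
- tape_roll: Bystander: yellow roll of tape lying flat, 90 mm across, 24 mm high.
- meter: Bystander: yellow and black multimeter lying flat, 150 x 75 x 41 mm.
- screw_tray: Bystander: flat steel screw tray, 120 x 85 x 22 mm.
- ring_spanner: Bystander: steel spanner lying on the bench, 170 mm long.

How it is judged:
By the outcome, as a careful person would: the job done as asked, in the order asked, and still so for the second after the job is handed in, with the robot touching nothing.
It also fails if it takes over 67 s, if anything falls off the work surface, if the arm or the gripper's body presses on something with over 40 N, if the wrist force passes 120 N, or if a joint passes its speed limit or range.

## Working session

There is one attempt and no reset: what is moved stays moved. The work goes in short steps, Python scripts to look and compute and a shell command to move; the robot and the scene stay as the last step left them, time stands still between calls to the robot, and variables do not carry over. Pictures are saved under pics/ and viewed, at most 10 in all, crops included, and the job is handed in when it is done.

```bash
mkdir -p pics; ls; cat > h.py <<'E'
import numpy as np, cv2, json
from scipy.spatial.transform import Rotation as R
from station import r
def grab(n,fn=None):
    s=r.state(); f=r.grab_frame(n)
    if n=="wrist":
        T=np.eye(4);T[:3,:3]=R.from_rotvec(s["eef_rot"]).as_matrix();T[:3,3]=s["position"]
        f["pose"]=T@np.array(f["hand_eye"])
    f["pose"]=np.array(f["pose"])
    if fn: cv2.imwrite("pics/"+fn+".png",f["img"][:,:,::-1])
    np.save("pics/"+(fn or n)+".npy",f,allow_pickle=True)
    return f
def load(fn): return np.load("pics/"+fn+".npy",allow_pickle=True).item()
def ray(f,u,v):
    d=np.array([(u-f["cx"])/f["fx"],-(v-f["cy"])/f["fy"],-1.0])
    P=f["pose"];return P[:3,3],P[:3,:3]@d
def onz(f,u,v,z):
    o,d=ray(f,u,v);return o+d*(z-o[2])/d[2]
def proj(f,p):
    P=f["pose"];c=P[:3,:3].T@(np.array(p)-P[:3,3])
    return f["cx"]+f["fx"]*c[0]/-c[2], f["cy"]-f["fy"]*c[1]/-c[2]
def tri(f1,p1,f2,p2):
    o1,d1=ray(f1,*p1);o2,d2=ray(f2,*p2)
    t=np.linalg.lstsq(np.c_[d1,-d2],o2-o1,rcond=None)[0]
    a=o1+t[0]*d1;b=o2+t[1]*d2;return (a+b)/2,np.linalg.norm(a-b)
E
python3 - <<'E'
from h import *
print(r.state())
for n in["side","top","wrist"]:
    f=grab(n,n+"0");print(n,{k:v for k,v in f.items() if k!="img"})
a=cv2.imread("pics/side0.png");b=cv2.imread("pics/top0.png")
E
```

```text
pics
{'time_s': 0.0, 'joints': array([ 1.0529002 ,  0.47776626,  0.02231631,  1.55643222, -0.01149035,
        1.10925908, -0.08309022]), 'dq': array([ 5.80076756e-04, -3.75794027e-04,  7.03765185e-05, -2.05693098e-04,
        1.94102961e-03,  1.40406529e-03,  6.19435480e-04]), 'joint_efforts': array([-2.95776517e-04, -5.96448827e+01,  1.60740662e+00, -2.81195945e+01,
        1.24166161e-02,  9.27479676e-03,  1.97520370e-05]), 'position': array([ 0.26870796, -0.61859093,  0.23035606]), 'eef_rot': array([-3.07422198e+00, -6.38958740e-01,  7.46187038e-04]), 'force': array([-0.19109891, -0.43947054, -0.35775392]), 'wrist_torque': array([ 0.0253532 ,  0.00083202, -0.00565189]), 'finger_force': 0.0, 'opening': 1.0002099660803936}
side {'fx': 396.8146519151219, 'fy': 396.8146519151219, 'cx': 248.3423888947642, 'cy': 190.81156546605197, 'pose': array([[-0.99710558,  0.06084416, -0.04558996,  0.51219245],
       [-0.07266075, -0.58609132,  0.80698041,  0.8792432 ],
       [ 0.02238016,  0.80795727,  0.58881591,  0.70768511],
       [ 0.        ,  0.        ,  0.        ,  1.        ]])}
top 
[... 371 characters left out ...]
4.3634022721526, 'fy': 334.3634022721526, 'cx': 258.4045505508432, 'cy': 187.87397653252245, 'hand_eye': array([[ 6.45038168e-04,  9.45949018e-01,  3.24314723e-01,
         8.32340917e-02],
       [ 9.99999785e-01, -6.47195843e-04, -1.01209581e-04,
        -3.94288206e-05],
       [ 1.14156036e-04,  3.24314719e-01, -9.45949232e-01,
        -1.42248190e-01],
       [ 0.00000000e+00,  0.00000000e+00,  0.00000000e+00,
         1.00000000e+00]]), 'pose': array([[ 0.39901451,  0.86712855,  0.29811994,  0.34515508],
       [-0.91694299,  0.37794706,  0.12795143, -0.58563278],
       [-0.00172321, -0.32441346,  0.94591381,  0.37268629],
       [ 0.        ,  0.        ,  0.        ,  1.        ]])}
```

View pics/top0.png

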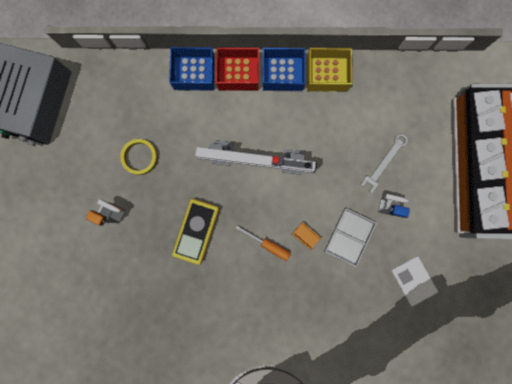

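View pics/side0.png

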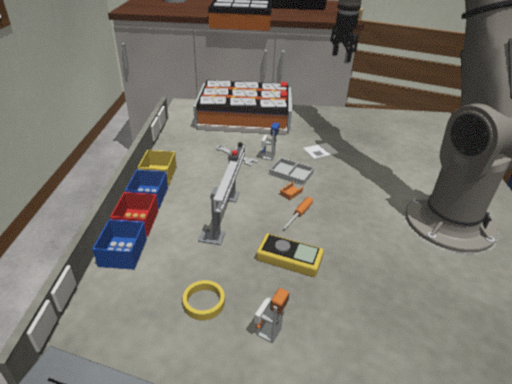

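Top view: the rail runs from its open end at about (197,154) to the cap at (315,165), with the knob at (276,160). The orange hanger is at about (96,217) with its white shoe up and to the right of it, and the blue one is at (400,211). The side view shows the orange grip at (281,298) and the rail mouth near (215,200). Next I'll zoom in and take the masks.

```bash
python3 - <<'E'
from h import *
t=load("top0");s=load("side0")
def crop(f,u0,v0,w,h):
    return cv2.resize(np.ascontiguousarray(f["img"][v0:v0+h,u0:u0+w,::-1]),(400,300),interpolation=cv2.INTER_CUBIC)
a=np.vstack([np.hstack([crop(t,75,185,64,48),crop(s,240,280,80,60)]),np.hstack([crop(t,190,120,140,70),crop(s,190,140,80,110)])])
cv2.imwrite("pics/crops.png",a)
for n,f,roi in(("top",t,(75,185,64,48)),("side",s,(240,280,80,60))):
    u0,v0,w,h=roi
    hsv=cv2.cvtColor(f["img"],cv2.COLOR_RGB2HSV)
    m=cv2.inRange(hsv,(5,140,90),(20,255,255));mm=np.zeros_like(m);mm[v0:v0+h,u0:u0+w]=m[v0:v0+h,u0:u0+w]
    nn,l,st,c=cv2.connectedComponentsWithStats(mm);
    for i in range(1,nn):
        if st[i,4]>5:
            cn=cv2.findContours((l==i).astype(np.uint8),0,1)[0][0]
            print(n,st[i],c[i],cv2.minAreaRect(cn), onz(f,*c[i],.125 if n=="top" else .108))
    m=cv2.inRange(hsv,(0,120,90),(4,255,255))|cv2.inRange(hsv,(175,120,90),(180,255,255))
    nn,l,st,c=cv2.connectedComponentsWithStats(m)
    for i in range(1,nn):
        if 5<st[i,4]<200: print(n,"red",st[i],c[i],onz(f,*c[i],.185))
E
```

```text
top [ 86 211  17  14 139] [ 94.25179856 217.20863309] ((94.20001220703125, 217.10003662109375), (14.758048057556152, 8.944271087646484), 26.56505012512207) [0.47472057 0.39851797 0.125     ]
top red [273 156   7   8  43] [275.48837209 159.34883721] [ 0.60078258 -0.00574912  0.185     ]
side [272 289  16  17 191] [279.85863874 297.20942408] ((280.15380859375, 297.2691955566406), (12.203404426574707, 16.91835594177246), 33.6900634765625) [0.4749452  0.39004696 0.108     ]
side [257 321   6   7  14] [259.07142857 324.92857143] ((259.2793884277344, 323.86761474609375), (2.7439773082733154, 7.71743631362915), 30.963756561279297) [0.51084584 0.45392531 0.108     ]
side red [281  82   6   5  26] [283.65384615  83.69230769] [ 0.47432196 -0.4981573   0.185     ]
side red [281  90   7   8  38] [283.71052632  93.71052632] [ 0.47405218 -0.4061      0.185     ]
side red [232 150   6   5  21] [234.28571429 152.28571429] [ 0.60096735 -0.00147529  0.185     ]
```

View pics/crops.png

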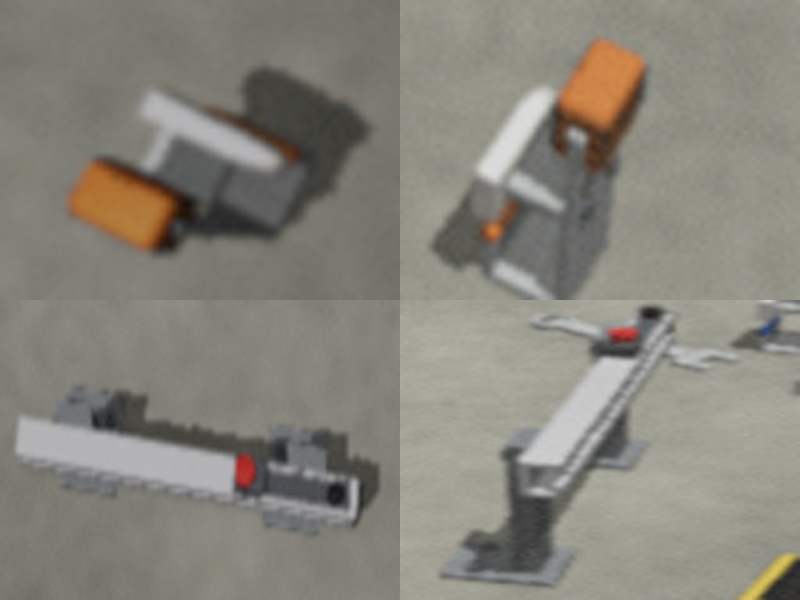

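Crops: the shoe's nose is at the lower right in the top view, so the hanger's yaw is about -26°. The rail runs at about -7°, with its mouth on the left (+y). I'll move the wrist camera over the rail on the way to the hanger.

```bash
cat >> h.py <<'E'
def plan(p=None,head=None):
    "shift (cm) and turn (deg) in tool axes to TCP p, tool down, tool x heading (deg)"
    s=r.state();M=R.from_rotvec(s["eef_rot"]).as_matrix()
    if p is not None: print("shift cm",np.round(M.T@(np.array(p)-s["position"])*100,2))
    if head is not None:
        h=np.radians(head);x=np.array([np.cos(h),np.sin(h),0]);z=np.array([0,0,-1.]);D=np.c_[x,np.cross(z,x),z]
        print("turn",np.round(np.degrees(R.from_matrix(M.T@D).as_rotvec()),2))
    print("toolx",M[:,0].round(3),"tooly",M[:,1].round(3),"pos",np.round(s["position"],4),"F",np.round(s["force"],2),"t",s["time_s"])
E
python3 -m creep '[[1,[48,-34.5,-10],[0,0,-100]],[1,[48,-34.5,-10],[0,0,-100]],[1,[48,-34.5,-10],[0,0,-100]],[1,[48,-34.5,-10],[0,0,-100]],[1,[48,-34.5,-10],[0,0,-100]],[1,[48,-34.5,-10],[0,0,-100]],[1,[48,-34.5,-10],[0,0,-100]],[1,[48,-34.5,-10],[0,0,-100]],[1,[48,-34.5,-10],[0,0,-100]],[1,[48,-34.5,-10],[0,0,-100]],[1,[48,-34.5,-10],[0,0,-100]],[1,[48,-34.5,-10],[0,0,-100]]]'
python3 -c "
from h import *
plan((.66,.06,.33),173)"
```

```text
time_s: 1.35
position: [0.5723, -0.1097, 0.3316]
eef_rot: [1.48, 2.771, -0.0]
force: [1.0, -1.0, -0.9]
opening: 0.997
finger_force: 0.0
shift cm [ 9.23 16.73  0.16]
turn [-1.000e-02  1.000e-02 -4.923e+01]
toolx [-0.556  0.831 -0.   ] tooly [ 0.831  0.556 -0.   ] pos [ 0.5723 -0.1097  0.3316] F [ 0.96 -1.01 -0.86] t 1.35
```

```bash
python3 -m creep '[[1,[9.2,16.7,0.2],[0,0,-49]],[1,[9.2,16.7,0.2],[0,0,-49]],[1,[9.2,16.7,0.2],[0,0,-49]],[1,[9.2,16.7,0.2],[0,0,-49]],[1,[9.2,16.7,0.2],[0,0,-49]],[1,[9.2,16.7,0.2],[0,0,-49]],[1,[9.2,16.7,0.2],[0,0,-49]],[1,[9.2,16.7,0.2],[0,0,-49]],[1,[9.2,16.7,0.2],[0,0,-49]]]'
python3 - <<'E'
from h import *
f=grab("wrist","w1")
plan((.445,.37,.26),154)
cv2.imwrite("pics/w1b.png",cv2.resize(f["img"][:,:,::-1],(800,600)))
E
```

```text
time_s: 2.25
position: [0.6602, 0.0569, 0.3293]
eef_rot: [0.211, 3.135, -0.001]
force: [-0.3, 0.6, -0.5]
opening: 0.999
finger_force: 0.0
shift cm [25.5  28.16  6.93]
turn [-2.000e-02  1.000e-02  1.835e+01]
toolx [-0.991  0.133 -0.   ] tooly [ 0.133  0.991 -0.   ] pos [0.6602 0.057  0.3294] F [-0.29 -0.29 -0.18] t 2.3
```

View pics/w1b.png

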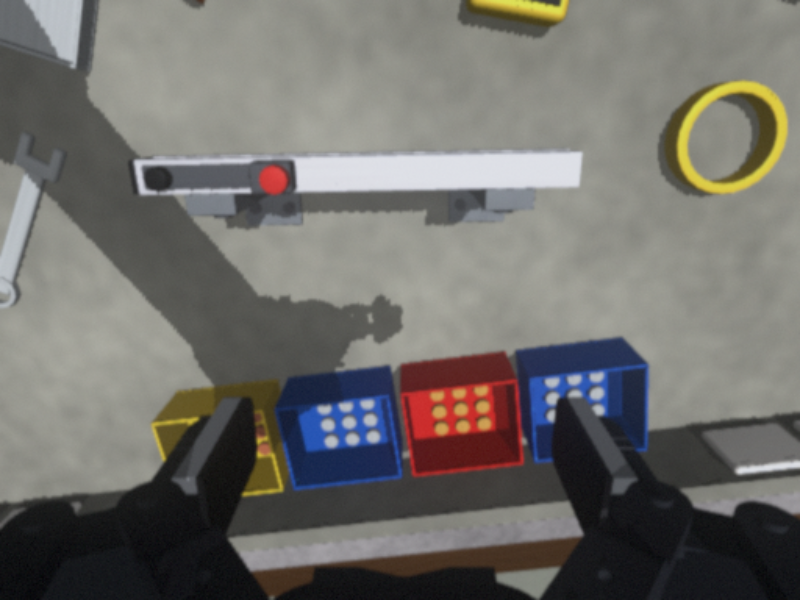

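The picture (800-wide) shows the roof's mouth corners at (582,151) and (581,187), the cap end at x≈133 and the knob at (274,180). Now I measure the rail, and go on to the hanger.

```bash
python3 - <<'E'
from h import *
f=load("w1");g=cv2.cvtColor(f["img"],cv2.COLOR_RGB2GRAY).astype(float)
# roof long edges: subpixel gradient per column u=200..362 ; end edges per row
def edge(line,sign):
    d=np.gradient(line)*sign;i=int(np.argmax(d));
    if 0<i<len(d)-1:
        a,b,c=d[i-1:i+2];i=i+0.5*(a-c)/(a-2*b+c+1e-9)
    return i
us=np.arange(200,362);vm=107
def vmid(u): return vm+0*(u)
T=[88+edge(g[88:108,u],1) for u in us];B=[110+edge(g[110:128,u],-1) for u in us]
def fit(x,y):
    y=np.array(y);p=np.polyfit(x,y,1);k=abs(y-np.polyval(p,x))<.8;return np.polyfit(x[k],y[k],1),k.mean()
(pt,kt),(pb,kb)=fit(us,T),fit(us,B);print(pt,kt,pb,kb)
vs=np.arange(101,117);E=[350+edge(g[v,350:390],-1) for v in vs];print("mouth u",np.round(E,1))
C=[75+edge(g[v,75:100],-1) for v in range(104,122)];print("cap",np.round(C,1))
ue=np.median(E);c0=np.median(C)
mid=lambda u:(np.polyval(pt,u)+np.polyval(pb,u))/2
for z in(.153,.158,.163):
    m=onz(f,ue,mid(ue),z);c=onz(f,c0,mid(c0),z);w=onz(f,ue,np.polyval(pt,ue),z)-onz(f,ue,np.polyval(pb,ue),z)
    d=m-c;print(z,"mouth",m.round(4),"cap",c.round(4),"len",np.linalg.norm(d).round(4),"wid",np.linalg.norm(w).round(4),"yaw",np.degrees(np.arctan2(-d[0],d[1])).round(2))
# same via top/side 
hsv=cv2.cvtColor(f["img"],cv2.COLOR_RGB2HSV)
m=cv2.inRange(hsv,(0,150,120),(5,255,255))|cv2.inRange(hsv,(174,150,120),(180,255,255));m[150:]=0
ys,xs=np.nonzero(m);k=(xs.mean(),ys.mean());print("knob",k,onz(f,*k,.187),tri(f,k,load("top0"),(275.49,159.35)),tri(f,k,load("side0"),(234.3,152.3)))
E
python3 -m creep '[[1,[15.4,28.5,6.9],[0,0,18.5]],[1,[15.4,28.5,6.9],[0,0,18.5]],[1,[15.4,28.5,6.9],[0,0,18.5]],[1,[15.4,28.5,6.9],[0,0,18.5]],[1,[15.4,28.5,6.9],[0,0,18.5]],[1,[15.4,28.5,6.9],[0,0,18.5]],[1,[15.4,28.5,6.9],[0,0,18.5]],[1,[15.4,28.5,6.9],[0,0,18.5]],[1,[15.4,28.5,6.9],[0,0,18.5]]]'
python3 - <<'E'
from h import *
f=grab("wrist","w2")
cv2.imwrite("pics/w2b.png",cv2.resize(f["img"][:,:,::-1],(800,600)))
E
```

```text
[-1.88626630e-02  1.03963611e+02] 0.9814814814814815 [-1.90692708e-02  1.26202065e+02] 1.0
mouth u [371.9 371.9 371.8 371.7 371.6 371.5 371.3 371.3 371.2 371.2 371.  370.9
 370.8 370.7 370.7 370.5]
cap [81.5 90.3 90.3 90.2 90.3 90.7 90.9 91.1 91.2 91.2 91.4 91.7 91.9 92.1
 92.2 92.5 92.8 93.1]
0.153 mouth [0.6214 0.168  0.153 ] cap [ 0.5914 -0.0919  0.153 ] len 0.2616 wid 0.0203 yaw -6.58
0.158 mouth [0.6207 0.1665 0.158 ] cap [ 0.5912 -0.0893  0.158 ] len 0.2575 wid 0.02 yaw -6.58
0.163 mouth [0.62   0.1649 0.163 ] cap [ 0.5909 -0.0868  0.163 ] len 0.2534 wid 0.0197 yaw -6.58
knob (np.float64(174.568), np.float64(114.776)) [ 0.60024581 -0.00596755  0.187     ] (array([ 0.60018102, -0.00562622,  0.18838844]), np.float64(0.00010661073388443763)) (array([ 0.60111723, -0.00739635,  0.18143296]), np.float64(0.0008176792215685363))
time_s: 3.2
position: [0.5446, 0.3605, 0.2603]
eef_rot: [0.706, 3.061, -0.001]
force: [-0.1, -1.4, 0.6]
opening: 1.001
finger_force: 0.0
```

View pics/w2b.png

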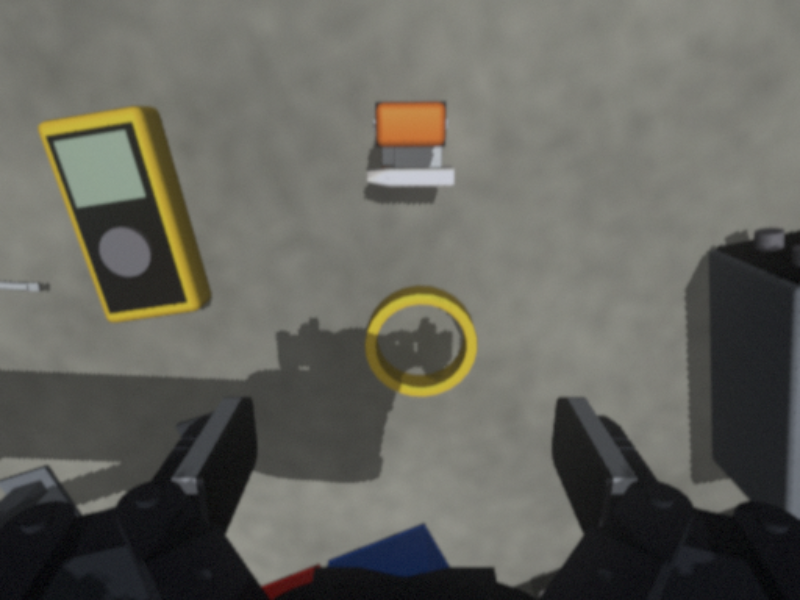

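The picture (800-wide) shows the orange grip top at (376–446, 102–147), square to the image, and the shoe at (368–454, 168–187) with its nose to the left. Now I'll measure the grip and the shoe.

```bash
python3 - <<'E'
from h import *
f=load("w2");big=cv2.resize(f["img"],None,fx=4,fy=4,interpolation=cv2.INTER_CUBIC);hsv=cv2.cvtColor(big,cv2.COLOR_RGB2HSV)
def rect(m,roi,z,name):
    u0,v0,u1,v1=[int(x*4/1.5625) for x in roi];k=np.zeros_like(m);k[v0:v1,u0:u1]=m[v0:v1,u0:u1]
    c=max(cv2.findContours(k,0,1)[0],key=cv2.contourArea);b=cv2.boxPoints(cv2.minAreaRect(c));b=(b+.5)/4-.5
    P=np.array([onz(f,*q,z) for q in b]);e=P[1]-P[0],P[2]-P[1];L=[np.linalg.norm(x) for x in e];l=e[int(np.argmax(L))];l=l*np.sign(l[1])
    print(name,"px",b.mean(0).round(1),"ctr",P.mean(0).round(4),"size",np.round(L,4),"yaw",np.degrees(np.arctan2(-l[0],l[1])).round(2));return b.mean(0)
o=cv2.inRange(hsv,(4,130,150),(22,255,255));c=rect(o,(350,80,470,165),.125,"grip")
w=cv2.inRange(hsv,(0,0,165),(180,60,255));rect(w,(340,160,480,200),.075,"shoe")
print("tri",tri(f,c,load("top0"),(94.25,217.2)))
print("toolrange j7",r.state()["joints"][6])
p=np.array([0.6207,.1665]);t=load("top0");print("rail mouth top cam",onz(t,196.3,151.8,.158))
E
```

```text
grip px [262.6  78.5] ctr [0.4742 0.3982 0.125 ] size [0.0331 0.0193] yaw -25.95
shoe px [262.5 113. ] ctr [0.5034 0.3846 0.075 ] size [0.0529 0.0097] yaw -25.95
tri (array([0.47438596, 0.39821395, 0.12580836]), np.float64(0.0006706541397976869))
toolrange j7 0.16181210071889515
rail mouth top cam [0.62005336 0.16729586 0.158     ]
```

```bash
python3 -m creep '[[1,[8,0.3,4],[0,0,0]],[1,[8,0.3,6],[0,0,0]],[1,[8,0.3,6],[0,0,0]],[1,[8,0.3,10],[0,0,0]],[1,[8,0.3,14],[0,0,0]],[1,[8,0.3,16],[0,0,0]],[1,[8,0.3,17.1],[0,0,0]],[1,[8,0.3,17.1],[0,0,0]]]'
python3 -m creep '[[0.2,[0,0,0],[0,0,0]],[0.2,[0,0,0],[0,0,0]],[0.2,[0,0,0],[0,0,0]],[0.2,[0,0,0],[0,0,0]],[0.2,[0,0,0],[0,0,0]],[0.2,[0,0,0],[0,0,0]],[0.2,[0,0,0],[0,0,0]],[0.2,[0,0,0],[0,0,0]],[0.2,[0,0,0],[0,0,0]]]'
```

```text
time_s: 4.05
position: [0.4754, 0.3961, 0.0884]
eef_rot: [-0.711, -3.06, 0.003]
force: [-1.0, 0.0, 0.3]
opening: 1.003
finger_force: 0.0
time_s: 4.95
position: [0.475, 0.3985, 0.0909]
eef_rot: [0.707, 3.059, 0.002]
force: [-1.4, -2.8, 6.6]
opening: 0.446
finger_force: 59.8
```

```bash
python3 -m creep '[[0.2,[0,0,-1],[0,0,0]],[0.2,[0,0,-3],[0,0,0]],[0.2,[0,0,-7],[0,0,0]],[0.2,[0,0,-11],[0,0,0]],[0.2,[0,0,-14],[0,0,0]],[0.2,[0,0,-16],[0,0,0]],[0.2,[0,0,-16],[0,0,0]],[0.2,[0,0,-16],[0,0,0]]]'
python3 - <<'E'
from h import *
f=grab("wrist","w3");s=grab("side","s3")
plan()
a=cv2.resize(f["img"][140:384,130:390,::-1],(420,394));b=cv2.resize(s["img"][200:340,220:360,::-1],(380,394))
cv2.imwrite("pics/v3.png",np.hstack([a,b]))
E
```

```text
time_s: 5.75
position: [0.4741, 0.3974, 0.2488]
eef_rot: [0.707, 3.061, -0.001]
force: [-0.5, -0.4, -4.4]
opening: 0.447
finger_force: 61.1
toolx [-0.899  0.439  0.001] tooly [ 0.439  0.899 -0.003] pos [0.4737 0.3969 0.2475] F [-0.53 -0.31 -2.85] t 5.85
```

View pics/v3.png

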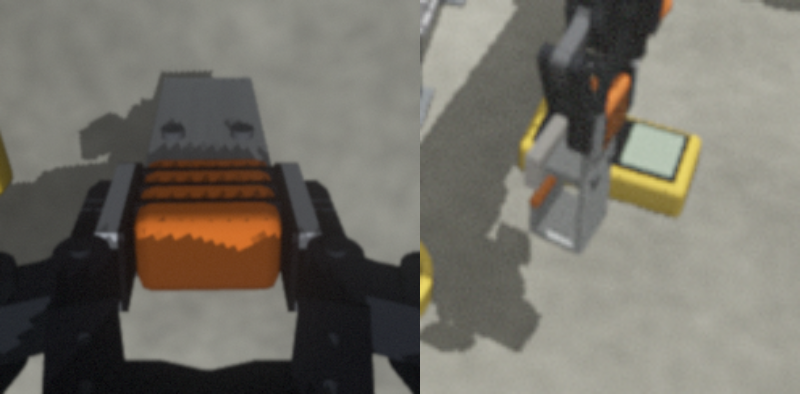

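The hanger is held upright: grip between the pads, front plate visible, and about 3 N of weight. Next I carry it to a point in front of the mouth.

```bash
python3 -m creep '[[0.2,[-4,-2.5,0],[0,0,-6]],[0.2,[-8,-5,1],[0,0,-12]],[0.2,[-12,-7.5,2],[0,0,-18]],[0.2,[-15.5,-9.3,2.8],[0,0,-19.5]],[0.2,[-18,-10.6,2.8],[0,0,-19.5]],[0.2,[-18.9,-11.1,2.8],[0,0,-19.5]],[0.2,[-18.9,-11.1,2.8],[0,0,-19.5]],[0.2,[-18.9,-11.1,2.8],[0,0,-19.5]]]'
python3 - <<'E'
from h import *
s=grab("side","s4");plan((.5945,.215,.169),173.42)
cv2.imwrite("pics/v4.png",cv2.resize(s["img"][100:220,150:310,::-1],(800,600),interpolation=cv2.INTER_CUBIC))
E
```

```text
time_s: 6.65
position: [0.5942, 0.2169, 0.2208]
eef_rot: [-0.176, -3.135, -0.001]
force: [-0.2, 1.0, -2.9]
opening: 0.45
finger_force: 61.3
shift cm [-0.08 -0.25  5.21]
turn [ 0.06 -0.07  0.23]
toolx [-0.994  0.111  0.001] tooly [0.111 0.994 0.001] pos [0.594  0.2175 0.2211] F [-0.74 -0.1  -3.34] t 6.7
```

View pics/v4.png

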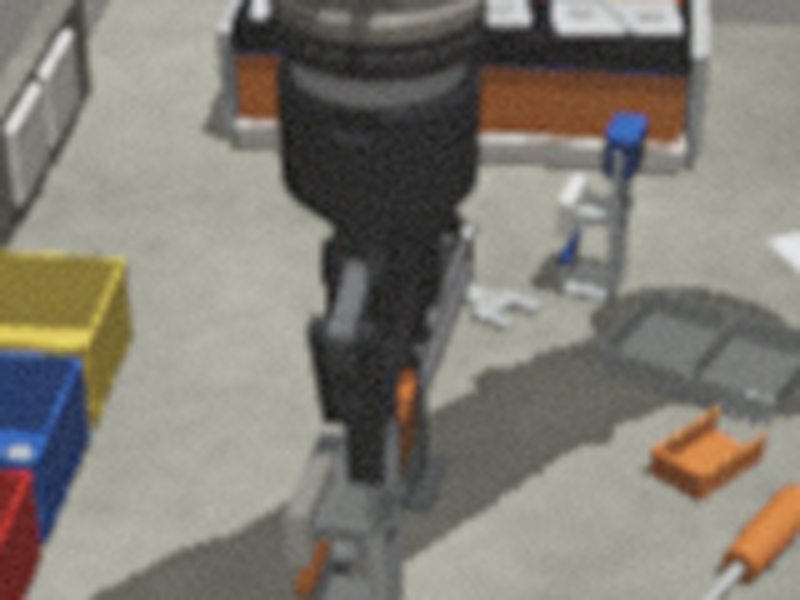

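The side view shows the hanger hiding the rail mouth at about (420,470), so from here I go by feel. I'll lower to the nominal height and then advance with a force check after each short call.

```bash
cat > chk.py <<'E'
import sys,numpy as np
from station import r
from scipy.spatial.transform import Rotation as R
s=r.state();x=np.array([.9934,-.1146,0]);y=np.array([.1146,.9934,0])
d=np.array(s["position"])-np.array([.6205,.1667,0])
F=np.array(s["force"])-[-.5,0,-3]
Fr=np.array([F@x,F@y,F[2]])
print("t%.2f rail TCP mm x%.1f y%.1f z%.1f"%(s["time_s"],d@x*1e3,d@y*1e3,d[2]*1e3),"F",Fr.round(1),"W",np.round(s["wrist_torque"],2),"rot",np.round(R.from_rotvec(s["eef_rot"]).as_matrix()[:2,0:2].ravel(),4)[:2],flush=True)
sys.exit(np.linalg.norm(Fr)>float(sys.argv[1]))
E
python3 -m creep '[[0.2,[-0.1,-0.2,2.5],[0,0,0.2]],[0.2,[-0.1,-0.2,4.5],[0,0,0.2]],[0.2,[-0.1,-0.2,5.2],[0,0,0.2]],[0.2,[-0.1,-0.2,5.2],[0,0,0.2]],[0.2,[-0.1,-0.2,5.2],[0,0,0.2]]]' >/dev/null; python3 chk.py 5 &&
python3 -m creep '[[0.2,[0,-0.5,0],[0,0,0]],[0.2,[0,-1,0],[0,0,0]],[0.2,[0,-1.4,0],[0,0,0]],[0.2,[0,-1.5,0],[0,0,0]],[0.2,[0,-1.5,0],[0,0,0]]]' >/dev/null; python3 chk.py 5 && 
python3 -m creep '[[0.2,[0,-0.1,0],[0,0,0]],[0.2,[0,-0.2,0],[0,0,0]],[0.2,[0,-0.2,0],[0,0,0]]]' >/dev/null; python3 chk.py 5 && 
python3 -m creep '[[0.2,[0,-0.1,0],[0,0,0]],[0.2,[0,-0.2,0],[0,0,0]],[0.2,[0,-0.2,0],[0,0,0]]]' >/dev/null; python3 chk.py 5 && 
python3 -m creep '[[0.2,[0,-0.1,0],[0,0,0]],[0.2,[0,-0.2,0],[0,0,0]],[0.2,[0,-0.2,0],[0,0,0]]]' >/dev/null; python3 chk.py 5
```

```text
t7.20 rail TCP mm x-29.5 y44.7 z170.3 F [0.5 0.  0.4] W [ 0.04  0.03 -0.02] rot [-0.9933  0.1157]
t7.20 rail TCP mm x-29.5 y44.7 z170.3 F [0.5 0.  0.4] W [ 0.04  0.03 -0.02] rot [-0.9933  0.1157]
t7.20 rail TCP mm x-29.5 y44.7 z170.3 F [0.5 0.  0.4] W [ 0.04  0.03 -0.02] rot [-0.9933  0.1157]
t7.20 rail TCP mm x-29.5 y44.7 z170.3 F [0.5 0.  0.4] W [ 0.04  0.03 -0.02] rot [-0.9933  0.1157]
t7.20 rail TCP mm x-29.5 y44.7 z170.3 F [0.5 0.  0.4] W [ 0.04  0.03 -0.02] rot [-0.9933  0.1157]False
False
False
False
False
```

```bash
sed -i 's/sys.exit(np/sys.exit(int(np/; s/float(sys.argv\[1\]))/float(sys.argv[1])))/' chk.py; set -e
python3 -m creep '[[0.2,[0.1,-0.5,0.1],[0,0,0]],[0.2,[0.19,-1,0.1],[0,0,0]],[0.2,[0.19,-1.4,0.1],[0,0,0]],[0.2,[0.19,-1.5,0.1],[0,0,0]],[0.2,[0.19,-1.5,0.1],[0,0,0]]]' >/dev/null; python3 chk.py 5
python3 -m creep '[[0.2,[0,-0.1,0],[0,0,0]],[0.2,[0,-0.2,0],[0,0,0]],[0.2,[0,-0.2,0],[0,0,0]]]' >/dev/null; python3 chk.py 5  
python3 -m creep '[[0.2,[0,-0.1,0],[0,0,0]],[0.2,[0,-0.2,0],[0,0,0]],[0.2,[0,-0.2,0],[0,0,0]]]' >/dev/null; python3 chk.py 5  
python3 -m creep '[[0.2,[0,-0.1,0],[0,0,0]],[0.2,[0,-0.2,0],[0,0,0]],[0.2,[0,-0.2,0],[0,0,0]]]' >/dev/null; python3 chk.py 5
```

```text
t7.70 rail TCP mm x-31.1 y27.8 z168.5 F [ 0.4  0.2 -0. ] W [-0.01  0.06  0.03] rot [-0.993   0.1179]
t8.00 rail TCP mm x-31.3 y26.3 z168.2 F [ 0.7 -0.1 -0.8] W [ 0.04  0.03 -0.03] rot [-0.9931  0.1171]
t8.30 rail TCP mm x-31.3 y24.2 z168.3 F [ 0.   0.6 -1.3] W [-0.02  0.04  0.01] rot [-0.9931  0.1172]
t8.60 rail TCP mm x-31.3 y22.1 z168.3 F [ 0.9  0.  -0.8] W [-0.    0.03  0.01] rot [-0.9931  0.1173]
```

```bash
set -e
python3 -m creep '[[0.2,[0,-0.1,0],[0,0,0]],[0.2,[0,-0.2,0],[0,0,0]],[0.2,[0,-0.2,0],[0,0,0]]]' >/dev/null; python3 chk.py 4
python3 -m creep '[[0.2,[0,-0.1,0],[0,0,0]],[0.2,[0,-0.2,0],[0,0,0]],[0.2,[0,-0.2,0],[0,0,0]]]' >/dev/null; python3 chk.py 4
python3 -m creep '[[0.2,[0,-0.1,0],[0,0,0]],[0.2,[0,-0.1,0],[0,0,0]]]' >/dev/null; python3 chk.py 4  
python3 -m creep '[[0.2,[0,-0.1,0],[0,0,0]],[0.2,[0,-0.1,0],[0,0,0]]]' >/dev/null; python3 chk.py 4  
python3 -m creep '[[0.2,[0,-0.1,0],[0,0,0]],[0.2,[0,-0.1,0],[0,0,0]]]' >/dev/null; python3 chk.py 4  
python3 -m creep '[[0.2,[0,-0.1,0],[0,0,0]],[0.2,[0,-0.1,0],[0,0,0]]]' >/dev/null; python3 chk.py 4
```

```text
t8.90 rail TCP mm x-31.3 y20.1 z168.3 F [-0.5  0.  -0.8] W [0.04 0.07 0.02] rot [-0.9931  0.1173]
t9.20 rail TCP mm x-31.3 y18.1 z168.3 F [ 0.5 -0.8 -1. ] W [-0.03  0.03  0.03] rot [-0.9931  0.1173]
t9.40 rail TCP mm x-31.3 y17.2 z168.3 F [ 0.5  0.4 -0. ] W [-0.04  0.01 -0.01] rot [-0.9931  0.1172]
t9.60 rail TCP mm x-31.3 y16.2 z168.3 F [ 1.3  0.3 -0.6] W [ 0.02  0.04 -0.08] rot [-0.9931  0.1172]
t9.80 rail TCP mm x-31.3 y15.2 z168.3 F [ 0.7 -0.1 -0.6] W [ 0.01  0.05 -0.02] rot [-0.9931  0.1172]
t10.00 rail TCP mm x-31.3 y14.2 z168.3 F [ 0.3  0.4 -0.2] W [ 0.04  0.04 -0.01] rot [-0.9931  0.1172]
```

```bash
set -e
for i in 1; do python3 -m creep '[[0.2,[0,-0.1,0],[0,0,0]],[0.2,[0,-0.1,0],[0,0,0]]]' >/dev/null; python3 chk.py 4; done
python3 -m creep '[[0.2,[0,-0.1,0],[0,0,0]],[0.2,[0,-0.1,0],[0,0,0]]]' >/dev/null; python3 chk.py 4
python3 -m creep '[[0.2,[0,-0.1,0],[0,0,0]],[0.2,[0,-0.2,0],[0,0,0]],[0.2,[0,-0.2,0],[0,0,0]]]' >/dev/null; python3 chk.py 4
python3 -m creep '[[0.2,[0,-0.1,0],[0,0,0]],[0.2,[0,-0.2,0],[0,0,0]],[0.2,[0,-0.2,0],[0,0,0]]]' >/dev/null; python3 chk.py 4
python3 -m creep '[[0.2,[0,-0.1,0],[0,0,0]],[0.2,[0,-0.2,0],[0,0,0]],[0.2,[0,-0.2,0],[0,0,0]]]' >/dev/null; python3 chk.py 4
python3 -m creep '[[0.2,[0,0,-0.05],[0,0,0]],[0.2,[0,0,-0.05],[0,0,0]]]' >/dev/null; python3 chk.py 4
python3 -m creep '[[0.2,[0,0,-0.05],[0,0,0]],[0.2,[0,0,-0.05],[0,0,0]]]' >/dev/null; python3 chk.py 4
python3 -m creep '[[0.2,[0,0,-0.05],[0,0,0]],[0.2,[0,0,-0.05],[0,0,0]]]' >/dev/null; python3 chk.py 4
python3 -m creep '[[0.2,[0,0,-0.05],[0,0,0]],[0.2,[0,0,-0.05],[0,0,0]]]' >/dev/null; python3 chk.py 4
```

```text
t10.20 rail TCP mm x-31.3 y13.2 z168.3 F [-0.  -0.3  0. ] W [ 0.04  0.08 -0.03] rot [-0.9931  0.1172]
t10.40 rail TCP mm x-31.3 y12.2 z168.3 F [ 0.9 -0.1 -0.8] W [-0.01  0.    0.05] rot [-0.9931  0.1172]
t10.70 rail TCP mm x-31.3 y10.1 z168.3 F [-0.2  0.3 -0.1] W [ 0.03  0.03 -0.  ] rot [-0.9931  0.1173]
t11.00 rail TCP mm x-31.3 y8.1 z168.2 F [ 0.1 -0.1  0.3] W [0.03 0.05 0.03] rot [-0.9931  0.1173]
t11.30 rail TCP mm x-31.3 y6.1 z168.3 F [ 0.3 -0.4  0.2] W [0.02 0.01 0.01] rot [-0.9931  0.1173]
t11.50 rail TCP mm x-31.4 y6.5 z168.9 F [ 0.6  0.6 -0.8] W [-0.05  0.09 -0.01] rot [-0.9931  0.117 ]
t11.70 rail TCP mm x-31.3 y6.5 z169.4 F [ 0.7 -1.1 -0.8] W [-0.01  0.02  0.06] rot [-0.9931  0.117 ]
t11.90 rail TCP mm x-31.4 y6.4 z169.7 F [ 0.5  0.6 -1.7] W [ 0.01  0.04 -0.  ] rot [-0.9931  0.117 ]
t12.10 rail TCP mm x-31.4 y6.3 z169.9 F [ 2.5  0.3 -4.9] W [ 0.19 -0.23 -0.03] rot [-0.9931  0.117 ]
```

The shoe is in the channel and the roof was felt at TCP z ≈ 169.8, so the centre is about 168.8. Now I centre it and probe x.

```bash
set -e
python3 -m creep '[[0.2,[0,0,0.15],[0,0,0]],[0.2,[0,0,0.15],[0,0,0]]]' >/dev/null; python3 chk.py 3
python3 -m creep '[[0.2,[0.05,0,0],[0,0,0]],[0.2,[0.05,0,0],[0,0,0]]]' >/dev/null; python3 chk.py 20
python3 -m creep '[[0.2,[0.05,0,0],[0,0,0]],[0.2,[0.05,0,0],[0,0,0]]]' >/dev/null; python3 chk.py 20
python3 -m creep '[[0.2,[-0.15,0,0],[0,0,0]],[0.2,[-0.15,0,0],[0,0,0]]]' >/dev/null; python3 chk.py 20
python3 -m creep '[[0.2,[-0.05,0,0],[0,0,0]],[0.2,[-0.05,0,0],[0,0,0]]]' >/dev/null; python3 chk.py 20
```

```text
t12.30 rail TCP mm x-31.5 y6.3 z168.8 F [ 0.6  0.8 -0.7] W [-0.02  0.04 -0.05] rot [-0.9931  0.117 ]
t12.50 rail TCP mm x-31.8 y6.4 z169.0 F [ 0.8  0.2 -0.3] W [ 0.   -0.03  0.02] rot [-0.9931  0.117 ]
t12.70 rail TCP mm x-32.1 y6.4 z169.0 F [ 1.7  0.1 -0. ] W [ 0.01 -0.21  0.01] rot [-0.9931  0.1171]
t12.90 rail TCP mm x-30.8 y6.3 z168.8 F [-0.4  1.   0.1] W [0.03 0.09 0.04] rot [-0.9931  0.1172]
t13.10 rail TCP mm x-30.4 y6.4 z168.8 F [-0.3 -0.1 -0.1] W [ 0.01  0.03 -0.  ] rot [-0.9931  0.117 ]
```

```bash
set -e
python3 -m creep '[[0.2,[0.05,-0.4,0],[0,0,0]],[0.2,[0.05,-0.8,0],[0,0,0]],[0.2,[0.05,-1.2,0],[0,0,0]],[0.2,[0.05,-1.6,0],[0,0,0]],[0.2,[0.05,-2,0],[0,0,0]],[0.2,[0.05,-2,0],[0,0,0]]]' >/dev/null; python3 chk.py 5
python3 -m creep '[[0.2,[0,-0.4,0],[0,0,0]],[0.2,[0,-0.8,0],[0,0,0]],[0.2,[0,-1.2,0],[0,0,0]],[0.2,[0,-1.6,0],[0,0,0]],[0.2,[0,-2,0],[0,0,0]],[0.2,[0,-2,0],[0,0,0]]]' >/dev/null; python3 chk.py 5
python3 -m creep '[[0.2,[0,-0.4,0],[0,0,0]],[0.2,[0,-0.8,0],[0,0,0]],[0.2,[0,-1.2,0],[0,0,0]],[0.2,[0,-1.6,0],[0,0,0]],[0.2,[0,-2,0],[0,0,0]],[0.2,[0,-2,0],[0,0,0]]]' >/dev/null; python3 chk.py 5
python3 -m creep '[[0.2,[-0.01,-0.4,0],[0,0,0]],[0.2,[-0.01,-0.8,0],[0,0,0]],[0.2,[-0.01,-1.2,0],[0,0,0]],[0.2,[-0.01,-1.6,0],[0,0,0]],[0.2,[-0.01,-2,0],[0,0,0]],[0.2,[-0.01,-2,0],[0,0,0]]]' >/dev/null; python3 chk.py 5
python3 -m creep '[[0.2,[-0.01,-0.4,0],[0,0,0]],[0.2,[-0.01,-0.8,0],[0,0,0]],[0.2,[-0.01,-1.2,0],[0,0,0]],[0.2,[-0.01,-1.6,0],[0,0,0]],[0.2,[-0.01,-2,0],[0,0,0]],[0.2,[-0.01,-2,0],[0,0,0]]]' >/dev/null; python3 chk.py 5
```

```text
t13.70 rail TCP mm x-30.7 y-14.7 z168.7 F [ 1.   0.  -0.5] W [ 0.    0.04 -0.  ] rot [-0.993   0.1182]
t14.30 rail TCP mm x-30.8 y-34.6 z168.7 F [-0.1 -0.1 -0.8] W [-0.02  0.03 -0.01] rot [-0.993   0.1182]
t14.90 rail TCP mm x-30.9 y-54.7 z168.7 F [ 1.1 -0.  -0.3] W [-0.03  0.05 -0.  ] rot [-0.993   0.1181]
t15.50 rail TCP mm x-30.9 y-74.6 z168.7 F [ 1.  -0.8  0.4] W [-0.05  0.01 -0.01] rot [-0.993   0.1181]
t16.10 rail TCP mm x-30.8 y-94.6 z168.7 F [ 0.5 -0.2 -0.3] W [0.01 0.04 0.03] rot [-0.993   0.1182]
```

```bash
set -e
python3 -m creep '[[0.2,[0,-0.3,0],[0,0,-0.2]],[0.2,[0,-0.6,0],[0,0,-0.2]],[0.2,[0,-1,0],[0,0,-0.2]],[0.2,[0,-1.3,0],[0,0,-0.2]],[0.2,[0,-1.6,0],[0,0,-0.2]],[0.2,[0,-1.6,0],[0,0,-0.2]]]' >/dev/null; python3 chk.py 5
python3 -m creep '[[0.2,[0,-0.2,0],[0,0,0]],[0.2,[0,-0.4,0],[0,0,0]],[0.2,[0,-0.6,0],[0,0,0]],[0.2,[0,-0.8,0],[0,0,0]]]' >/dev/null; python3 chk.py 5
python3 -m creep '[[0.2,[0,-0.2,0],[0,0,0]],[0.2,[0,-0.4,0],[0,0,0]],[0.2,[0,-0.6,0],[0,0,0]]]' >/dev/null; python3 chk.py 5
python3 -m creep '[[0.2,[0,-0.2,0],[0,0,0]],[0.2,[0,-0.4,0],[0,0,0]],[0.2,[0,-0.6,0],[0,0,0]]]' >/dev/null; python3 chk.py 5
python3 -m creep '[[0.2,[0,-0.2,0],[0,0,0]],[0.2,[0,-0.4,0],[0,0,0]]]' >/dev/null; python3 chk.py 5
python3 -m creep '[[0.2,[0,-0.2,0],[0,0,0]],[0.2,[0,-0.4,0],[0,0,0]]]' >/dev/null; python3 chk.py 5
```

```text
t16.70 rail TCP mm x-30.9 y-110.4 z168.7 F [ 0.4  0.3 -0.4] W [-0.03  0.07  0.02] rot [-0.9934  0.1143]
t17.10 rail TCP mm x-31.0 y-117.8 z168.8 F [-0.3 -0.3  0.2] W [ 0.01  0.05 -0.04] rot [-0.9935  0.1135]
t17.40 rail TCP mm x-30.9 y-123.8 z168.8 F [ 0.6 -0.6 -0.9] W [0.03 0.03 0.01] rot [-0.9935  0.1136]
t17.70 rail TCP mm x-31.0 y-129.8 z168.8 F [ 0.2  0.6 -0.2] W [-0.02  0.07  0.01] rot [-0.9935  0.1136]
t17.90 rail TCP mm x-30.9 y-133.8 z168.8 F [ 0.1 -0.3  0.1] W [-0.04  0.05  0.  ] rot [-0.9935  0.1136]
t18.10 rail TCP mm x-30.9 y-137.8 z168.8 F [-0.1 -0.8 -0.7] W [0.04 0.06 0.02] rot [-0.9935  0.1136]
```

```bash
set -e
python3 -m creep '[[0.2,[0,-0.2,0],[0,0,0]],[0.2,[0,-0.4,0],[0,0,0]]]' >/dev/null; python3 chk.py 9
python3 -m creep '[[0.2,[0,-0.2,0],[0,0,0]],[0.2,[0,-0.4,0],[0,0,0]]]' >/dev/null; python3 chk.py 9
python3 -m creep '[[0.2,[0,-0.2,0],[0,0,0]],[0.2,[0,-0.4,0],[0,0,0]]]' >/dev/null; python3 chk.py 9
python3 -m creep '[[0.2,[0,-0.2,0],[0,0,0]],[0.2,[0,-0.4,0],[0,0,0]]]' >/dev/null; python3 chk.py 9
python3 -m creep '[[0.2,[0,-0.2,0],[0,0,0]],[0.2,[0,-0.4,0],[0,0,0]]]' >/dev/null; python3 chk.py 9
python3 -m creep '[[0.2,[0,-0.2,0],[0,0,0]],[0.2,[0,-0.4,0],[0,0,0]]]' >/dev/null; python3 chk.py 9
python3 -m creep '[[0.2,[0,-0.2,0],[0,0,0]],[0.2,[0,-0.4,0],[0,0,0]]]' >/dev/null; python3 chk.py 9
python3 -m creep '[[0.2,[0,-0.2,0],[0,0,0]],[0.2,[0,-0.4,0],[0,0,0]]]' >/dev/null; python3 chk.py 9
python3 -m creep '[[0.2,[0,-0.2,0],[0,0,0]],[0.2,[0,-0.4,0],[0,0,0]]]' >/dev/null; python3 chk.py 9
```

```text
t18.30 rail TCP mm x-30.9 y-141.8 z168.8 F [ 0.4 -0.3 -1.1] W [ 0.05  0.1  -0.  ] rot [-0.9935  0.1135]
t18.50 rail TCP mm x-30.9 y-145.8 z168.8 F [ 0.2 -0.3 -0.4] W [ 0.03  0.09 -0.03] rot [-0.9935  0.1135]
t18.70 rail TCP mm x-30.9 y-149.8 z168.8 F [-0.6 -0.3  0.1] W [-0.01  0.04  0.04] rot [-0.9935  0.1136]
t18.90 rail TCP mm x-30.9 y-153.8 z168.8 F [ 0.5 -0.1 -0.5] W [ 0.02  0.08 -0.02] rot [-0.9935  0.1136]
t19.10 rail TCP mm x-30.9 y-157.7 z168.8 F [ 0.8  1.7 -1.3] W [0.21 0.03 0.05] rot [-0.9935  0.1135]
t19.30 rail TCP mm x-31.1 y-161.1 z168.6 F [ 2.1  1.7 -2.9] W [ 0.57 -0.07  0.04] rot [-0.9936  0.1129]
t19.50 rail TCP mm x-31.1 y-165.3 z168.6 F [ 1.4  2.6 -4.4] W [ 0.7  -0.15 -0.05] rot [-0.9936  0.1131]
t19.70 rail TCP mm x-31.0 y-170.4 z168.6 F [ 2.4  1.4 -5. ] W [ 0.27 -0.09  0.03] rot [-0.9935  0.114 ]
t19.90 rail TCP mm x-31.0 y-174.2 z168.7 F [ 0.7  0.3 -4.2] W [ 0.24 -0.04  0.  ] rot [-0.9935  0.114 ]
```

The bolt is riding on the shoe with about 4–5 N down on it. I keep going in smaller steps, watching for the drop and then the stop.

```bash
set -e
python3 -m creep '[[0.2,[0,-0.2,0],[0,0,0]],[0.2,[0,-0.4,0],[0,0,0]],[0.2,[0,-0.6,0],[0,0,0]]]' >/dev/null; python3 chk.py 9
python3 -m creep '[[0.2,[0,-0.2,0],[0,0,0]],[0.2,[0,-0.4,0],[0,0,0]]]' >/dev/null; python3 chk.py 9
python3 -m creep '[[0.2,[0,-0.1,0],[0,0,0]],[0.2,[0,-0.2,0],[0,0,0]]]' >/dev/null; python3 chk.py 9
python3 -m creep '[[0.2,[0,-0.1,0],[0,0,0]],[0.2,[0,-0.2,0],[0,0,0]]]' >/dev/null; python3 chk.py 9
python3 -m creep '[[0.2,[0,-0.1,0],[0,0,0]],[0.2,[0,-0.2,0],[0,0,0]]]' >/dev/null; python3 chk.py 9
python3 -m creep '[[0.2,[0,-0.1,0],[0,0,0]],[0.2,[0,-0.2,0],[0,0,0]]]' >/dev/null; python3 chk.py 9
python3 -m creep '[[0.2,[0,-0.1,0],[0,0,0]],[0.2,[0,-0.2,0],[0,0,0]]]' >/dev/null; python3 chk.py 9
python3 -m creep '[[0.2,[0,-0.1,0],[0,0,0]],[0.2,[0,-0.2,0],[0,0,0]]]' >/dev/null; python3 chk.py 9
python3 -m creep '[[0.2,[0,-0.1,0],[0,0,0]],[0.2,[0,-0.1,0],[0,0,0]]]' >/dev/null; python3 chk.py 9
python3 -m creep '[[0.2,[0,-0.1,0],[0,0,0]],[0.2,[0,-0.1,0],[0,0,0]]]' >/dev/null; python3 chk.py 9
python3 -m creep '[[0.2,[0,-0.1,0],[0,0,0]],[0.2,[0,-0.1,0],[0,0,0]]]' >/dev/null; python3 chk.py 9
```

```text
t20.20 rail TCP mm x-30.9 y-179.9 z168.8 F [ 1.6  1.9 -4. ] W [ 0.21  0.   -0.  ] rot [-0.9935  0.1136]
t20.40 rail TCP mm x-30.9 y-183.8 z168.8 F [ 0.5  0.5 -4. ] W [0.17 0.02 0.  ] rot [-0.9935  0.1136]
t20.60 rail TCP mm x-30.9 y-185.7 z168.8 F [-0.1  0.6 -4.2] W [0.21 0.05 0.02] rot [-0.9935  0.1136]
t20.80 rail TCP mm x-30.9 y-187.6 z168.8 F [ 0.8  1.5 -5. ] W [0.23 0.03 0.01] rot [-0.9935  0.1135]
t21.00 rail TCP mm x-30.9 y-189.7 z168.8 F [ 0.9  0.8 -3.8] W [ 0.18  0.08 -0.02] rot [-0.9935  0.1135]
t21.20 rail TCP mm x-30.9 y-191.7 z168.8 F [ 2.1  1.3 -4.6] W [ 0.14  0.01 -0.01] rot [-0.9935  0.1136]
t21.40 rail TCP mm x-30.9 y-193.7 z168.8 F [ 0.7  0.5 -4.2] W [0.16 0.03 0.02] rot [-0.9935  0.1135]
t21.60 rail TCP mm x-30.9 y-195.7 z168.8 F [ 0.7  1.3 -4.2] W [ 0.2   0.06 -0.02] rot [-0.9935  0.1135]
t21.80 rail TCP mm x-30.9 y-196.9 z168.8 F [ 1.4  1.3 -4. ] W [0.03 0.08 0.  ] rot [-0.9935  0.1139]
t22.00 rail TCP mm x-30.9 y-197.8 z168.8 F [ 1.2 -0.  -4.9] W [ 0.04  0.09 -0.02] rot [-0.9935  0.1137]
t22.20 rail TCP mm x-30.9 y-198.8 z168.8 F [ 0.   0.2 -4.4] W [0.05 0.1  0.01] rot [-0.9935  0.1137]
```

```bash
set -e
python3 -m creep '[[0.2,[0,-0.1,0],[0,0,0]],[0.2,[0,-0.2,0],[0,0,0]]]' >/dev/null; python3 chk.py 9
python3 -m creep '[[0.2,[0,-0.1,0],[0,0,0]],[0.2,[0,-0.1,0],[0,0,0]]]' >/dev/null; python3 chk.py 9
python3 -m creep '[[0.2,[0,-0.1,0],[0,0,0]],[0.2,[0,-0.1,0],[0,0,0]]]' >/dev/null; python3 chk.py 9
python3 -m creep '[[0.2,[0,-0.1,0],[0,0,0]],[0.2,[0,-0.1,0],[0,0,0]]]' >/dev/null; python3 chk.py 9
python3 -m creep '[[0.2,[0,-0.1,0],[0,0,0]],[0.2,[0,-0.1,0],[0,0,0]]]' >/dev/null; python3 chk.py 9
python3 -m creep '[[0.2,[0,-0.1,0],[0,0,0]],[0.2,[0,-0.1,0],[0,0,0]]]' >/dev/null; python3 chk.py 9
python3 -m creep '[[0.2,[0,-0.1,0],[0,0,0]],[0.2,[0,-0.1,0],[0,0,0]]]' >/dev/null; python3 chk.py 9
python3 -m creep '[[0.2,[0,-0.1,0],[0,0,0]],[0.2,[0,-0.1,0],[0,0,0]]]' >/dev/null; python3 chk.py 9
python3 -m creep '[[0.2,[0,-0.1,0],[0,0,0]],[0.2,[0,-0.1,0],[0,0,0]]]' >/dev/null; python3 chk.py 9
python3 -m creep '[[0.2,[0,-0.1,0],[0,0,0]],[0.2,[0,-0.1,0],[0,0,0]]]' >/dev/null; python3 chk.py 9
python3 -m creep '[[0.2,[0,-0.1,0],[0,0,0]],[0.2,[0,-0.1,0],[0,0,0]]]' >/dev/null; python3 chk.py 9
python3 -m creep '[[0.2,[0,-0.1,0],[0,0,0]],[0.2,[0,-0.1,0],[0,0,0]]]' >/dev/null; python3 chk.py 9
```

```text
t22.40 rail TCP mm x-30.9 y-200.6 z168.8 F [-0.1  1.3 -4.2] W [0.09 0.08 0.02] rot [-0.9935  0.1135]
t22.60 rail TCP mm x-30.9 y-202.0 z168.8 F [ 0.6  0.9 -4.7] W [-0.04  0.12 -0.02] rot [-0.9935  0.114 ]
t22.80 rail TCP mm x-30.9 y-202.8 z168.8 F [ 1.6  1.2 -4.1] W [0.01 0.04 0.05] rot [-0.9935  0.1137]
t23.00 rail TCP mm x-30.9 y-203.8 z168.8 F [ 1.1 -0.2 -3.7] W [-0.    0.09 -0.02] rot [-0.9935  0.1137]
t23.20 rail TCP mm x-30.9 y-204.8 z168.8 F [ 1.   0.3 -3.2] W [-0.02  0.13  0.04] rot [-0.9935  0.1138]
t23.40 rail TCP mm x-30.9 y-205.8 z168.8 F [ 0.7 -0.1 -5.7] W [ 0.03  0.15 -0.05] rot [-0.9935  0.1137]
t23.60 rail TCP mm x-30.9 y-206.9 z168.8 F [ 0.1  0.4 -5.1] W [0.01 0.08 0.04] rot [-0.9935  0.1138]
t23.80 rail TCP mm x-30.4 y-207.9 z169.2 F [0.9 0.3 0. ] W [-0.12  0.03 -0.01] rot [-0.9935  0.1139]
t24.00 rail TCP mm x-30.4 y-208.8 z169.2 F [-0.3  0.3 -0.1] W [-0.01  0.02 -0.01] rot [-0.9935  0.1139]
t24.20 rail TCP mm x-30.7 y-209.8 z168.9 F [ 0.8 -0.3 -0.6] W [-0.04  0.02  0.04] rot [-0.9935  0.1138]
t24.40 rail TCP mm x-30.8 y-210.5 z168.9 F [ 0.5  0.7 -0.6] W [0.14 0.04 0.01] rot [-0.9935  0.1134]
t24.60 rail TCP mm x-30.8 y-210.7 z168.9 F [0.8 4.4 0.2] W [0.8  0.02 0.11] rot [-0.9936  0.1127]
```

The bolt dropped at y ≈ -207.5 (the 4 N down-force vanished) and the stop was felt at -210.7. Next I ease off the stop, set the shoe on the channel floor and release.

```bash
set -e
python3 -m creep '[[0.2,[0,0.1,0],[0,0,0]],[0.2,[0,0.15,0],[0,0,0]],[0.2,[0,0.15,0.05],[0,0,0]],[0.2,[0,0.15,0.05],[0,0,0]]]' >/dev/null; python3 chk.py 9
python3 -m creep '[[0.2,[0,0,0.03],[0,0,0]],[0.2,[0,0,0.03],[0,0,0]]]' >/dev/null; python3 chk.py 3
python3 -m creep '[[0.2,[0,0,0.03],[0,0,0]],[0.2,[0,0,0.03],[0,0,0]]]' >/dev/null; python3 chk.py 3
python3 -m creep '[[0.2,[0,0,0.03],[0,0,0]],[0.2,[0,0,0.03],[0,0,0]]]' >/dev/null; python3 chk.py 3
python3 -m creep '[[0.2,[0,0,0.03],[0,0,0]],[0.2,[0,0,0.03],[0,0,0]]]' >/dev/null; python3 chk.py 3
```

```text
t25.00 rail TCP mm x-30.8 y-210.4 z168.2 F [ 0.5  0.6 -0. ] W [ 0.17 -0.01  0.02] rot [-0.9935  0.1139]
t25.20 rail TCP mm x-30.9 y-210.4 z167.9 F [1.1 0.9 0.3] W [ 0.04 -0.01 -0.  ] rot [-0.9935  0.1139]
t25.40 rail TCP mm x-30.9 y-210.4 z167.7 F [0.5 0.1 0.2] W [-0.01  0.09 -0.  ] rot [-0.9935  0.1138]
t25.60 rail TCP mm x-30.8 y-210.3 z167.5 F [ 0.4 -0.9  0.7] W [-0.07  0.07  0.02] rot [-0.9935  0.1137]
t25.80 rail TCP mm x-30.7 y-210.2 z167.4 F [-0.7 -0.9  2.6] W [-0.05  0.14  0.04] rot [-0.9935  0.1137]
```

```bash
set -e
python3 -m creep '[[0.5,[0,0,0],[0,0,0]],[0.6,[0,0,0],[0,0,0]],[0.8,[0,0,0],[0,0,0]],[0.8,[0,0,0],[0,0,0]],[0.8,[0,0,0],[0,0,0]],[0.8,[0,0,0],[0,0,0]]]'
python3 chk.py 9
python3 -m creep '[[0.8,[0,0,-1],[0,0,0]],[0.8,[0,0,-3],[0,0,0]],[0.8,[0,0,-6],[0,0,0]],[0.8,[0,0,-10],[0,0,0]],[0.8,[0,0,-14],[0,0,0]],[0.8,[4,0,-15],[0,0,0]],[0.8,[4,0,-15],[0,0,0]],[0.8,[0,0,-15],[0,0,0]]]'
python3 - <<'E'
from h import *
w=grab("wrist","w5");s=grab("side","s5")
a=cv2.resize(s["img"][120:255,180:300,::-1],(400,450),interpolation=cv2.INTER_CUBIC)
b=cv2.resize(w["img"][100:330,160:364,::-1],(400,450),interpolation=cv2.INTER_CUBIC)
cv2.imwrite("pics/v5.png",np.hstack([a,b]))
E
```

```text
time_s: 26.4
position: [0.5658, -0.0385, 0.1671]
eef_rot: [0.179, 3.136, 0.0]
force: [-0.3, 0.0, 0.1]
opening: 0.801
finger_force: 0.0
t26.40 rail TCP mm x-30.8 y-210.1 z167.1 F [0.2 0.  3.1] W [-0.03 -0.04 -0.03] rot [-0.9935  0.1135]
time_s: 27.2
position: [0.5626, -0.038, 0.3189]
eef_rot: [0.176, 3.137, -0.007]
force: [1.0, 0.4, 0.9]
opening: 0.801
finger_force: 0.0
```

View pics/v5.png

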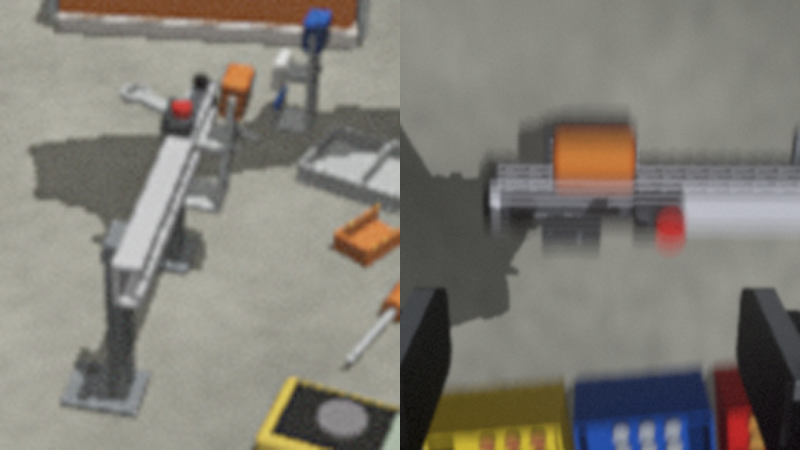

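The orange hanger hangs upright in the rail, on the cap side of the red knob, and the arm is clear of it. One last check that the bolt is down, by comparing the knob's side-view position with the start.

```bash
python3 -m creep '[[0.8,[0,0,0],[0,0,0]],[0.8,[0,0,0],[0,0,0]],[0.8,[0,0,0],[0,0,0]]]' >/dev/null
python3 - <<'E'
from h import *
s=grab("side","s6")
for f in(load("side0"),s):
    hsv=cv2.cvtColor(f["img"],cv2.COLOR_RGB2HSV)
    m=cv2.inRange(hsv,(0,120,90),(4,255,255))|cv2.inRange(hsv,(175,120,90),(180,255,255));k=m[140:165,220:250];y,x=np.nonzero(k);print("knob",x.mean()+220,y.mean()+140,len(x))
    m=cv2.inRange(hsv,(5,140,90),(20,255,255));k=m[125:165,240:265];y,x=np.nonzero(k);print("orange",len(x),x.mean()+240 if len(x) else 0,y.mean()+125 if len(x) else 0)
print("5mm lift px:",np.subtract(proj(s,(.6,-.006,.19)),proj(s,(.6,-.006,.185))))
print("grip px expected",proj(s,(.566,-.038,.185)),r.state()["time_s"])
E
```

```text
knob 234.28571428571428 152.28571428571428 21
orange 22 255.3181818181818 125.0909090909091
knob 234.15384615384616 152.03846153846155 26
orange 87 251.93103448275863 139.2183908045977
5mm lift px: [ 0.00453268 -1.68004875]
grip px expected (np.float64(248.83273198802664), np.float64(146.0251749318645)) 27.65
```

The knob is back within 0.25 px of its start position, against about 1.7 px for a lifted bolt, so the bolt is down.

```bash
python3 -c "
from station import r
print(r.job_done())"
```

```text
the job is handed in; nothing more can be done
None
```

The orange hanger is hanging in the rail at the end stop with the latch bolt down behind its shoe; contact forces I read stayed under about 7 N, it took about 28 s, and the job is handed in.

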